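Wedge the bench gate shut at the watch battery counter

ROBOT

A 6-joint arm with a two-finger parallel gripper is mounted at the origin on the work surface. World frame = base frame: x ahead of the robot, y to its left, z up, the work surface at z = 0. Lengths are in mm, angles in degrees, forces in N, time in s.
With the tool pointing down it reaches from about 350 to 850 mm from the base axis. Payload 8.1 kg.
Tool frame: the origin (TCP) lies midway between the tips of the shut fingers; the grasp point (between the pads) lies 19 mm behind it; x points along the fingers, z is the direction in which the jaws open and shut, and the axes are right-handed (so a half turn about x gives the same grasp; the last joint's range is limited). The gripper opens to 85 mm and grips with 20 to 120 N. Pads are 22 mm wide; open, the fingers measure 114 mm over their backs; the gripper's body (76 mm by 85 mm) begins 54 mm behind the grasp point. The pads swing forward as they close: fully open they stand 13 mm farther back than shut.
Start: joints at [-4.893, 7.471, 85.268, -0, 87.261, -4.893], TCP at [600.004, 0.022, 231.292] pointing down, gripper open.
Joint ranges: [-169.43, 169.43], [-51.17, 129.36], [1.28, 143.12], [-76.62, 256.62], [0, 156.53], [-152.29, 152.29]. Speed limits (degrees/s): [136.94, 136.94, 159.86, 180, 180, 180].

INTERFACE

Orientations are given as [roll, pitch, yaw] about the fixed x, y, z axes, in that order (R = Rz(yaw) Ry(pitch) Rx(roll)).
In Python, from bench import r gives the robot as it stands. The module is installed in compiled form; this text tells all that it offers.
- The arm moves only by the tool servo_tool, never from a script. Its argument "commands" is a list that holds one entry, the list of rows, each a list of 7 numbers: the closure in counts, from 0 (fully open) to 255 (shut), then the shift along the tool's x, y, z in cm, then the turn, a rotation vector about the tool's x, y, z in degrees. A call has 1 to 8 rows; each row is the pose to reach, as a shift and turn from the pose commanded when the call began, along the tool's axes at that moment; what a row does not reach only later rows make up. A row lasts 1/10 s, in which the tool goes at most 50 mm and 8.59 degrees, less where a joint would pass 70% of its speed; a pose out of reach is approached as far as the arm can. A call with a gripper value outside its range is refused whole. The fingers move at their own pace and stop on an object; "force" is the grip in N (left out, the last holds). Time passes only in rows, so rows that repeat a pose let the fingers close. It gives the time, the measured TCP pose, the force and the opening at its end, in the units of the state.
- r.sense(): the state, without advancing time (a new reading comes with each control period).
- r.snapshot(name): name is "scene" or "side" or "wrist"; returns (picture, depth): 420x560x3 uint8, red, green, blue; 420x560 float32, mm along the optical axis (not along the pixel's ray), 0 where there is no reading.
- r.calibration(name): a dict with "fx", "fy", "cx", "cy" (pixels), "pose" (4x4, takes a point from camera to world coordinates). Camera axes: x right, y down, z forward; pixel columns grow to the right and rows downward; lengths in mm; the calibration is good to about 2 mm. A picture is of the moment at which its call begins: read the wrist's pose just before it. calibration takes no time and is no camera call; for the wrist camera it gives the pose at the moment of the call.
- r.hand_in(): hands the job in, once; it reports no verdict.
The state is a dict: "time": time; "joint_pos": joint angles; "qd": joint speeds; "joint_efforts": joint torques, N m; "tool_pos": TCP position; "tcp_rot": TCP orientation; "ft_force": force on the tool from outside, world axes, zero at the start; "wrist_torque": the same for the moment, N m; "finger_gap": finger opening in mm.
Only numpy, scipy, OpenCV 4.12 (cv2) and the standard library are available. Lean on these libraries where they do the work, as an engineer would, in place of code of your own. Each camera call takes 0.05 s, during which the arm holds its last target.

TASK

The low smoked-acrylic swing gate on the ledge keeps drifting open. Take the tapered wedge by its upright tab, set it on the ledge in front of the gate with its thin end pointing squarely at it, and tap or push it in under the gate near the gate's free end until the gate is shut against its stop and the wedge is firmly jammed. Leave the wedge jammed there, flat on the ledge; the flat bar and the blunt block beside it look alike but will not do.

Things in the scene. Friction and masses are not known exactly. Their poses are not given: they have to be found in the camera images.
- wedge: Grey nylon wedge, 100 mm long (x), 24 mm wide, 60 g; origin at the centre of its underside, z up, x to its thin nose. Ramp from the nose (x = +50 mm, 4 mm thick) to x = -28 mm (20 mm thick); grip tab from x = -50 to -28 mm, 24 mm wide, 45 mm high. Two look-alikes of the same grey, size and tab stand near it: a flat bar 6 mm thick and a block with a nose 18 mm thick.
- wedge_spot (a point): Point on the ledge (z = 0) below the near face (robot's side) of the shut gate, 45 mm from its free end. Frame fixed to the gate's posts, does not swing: z up, x square to the shut gate the way the wedge goes in, y along the gate to its free end. The wedge fills the gap when its nose is about 34 mm past the near face. Posts 78 mm high. The first 70 mm behind the gate here are clear.
- gate_end (a point): On the swinging gate: its lower edge, near face, free end. Swings with the gate: y along the gate from hinge to free end, x square to it, away from the robot's side. The gate is a smoked acrylic panel with steel trim, 181 mm long, 8 mm thick; its level lower edge is 11 mm above the ledge, its top 68 mm.
- gate (a joint): Swing of the gate about its upright hinge at its right-hand (-y) end, rad: 0 = shut against a stop behind its free end, growing as the free end swings toward the robot's side; starts ajar. It swings freely (about 0.01 N m) and cannot pass the stop, so a wedge pushed under it carries it shut; 5 to 20 N of further push then jams it (a few mm).

How it is judged:
By the outcome, as a careful person would: the job done as asked, in the order asked, and still so for the second after the job is handed in, with the robot touching nothing.
It also fails if it takes over 48 s, if anything falls off the work surface, if the arm or the gripper's body presses on something with over 40 N, if the wrist force passes 120 N, or if a joint passes its speed limit or range.

## Working session

There is one attempt and no reset: what is moved stays moved. The work goes in short steps, Python scripts to look and compute and a tool call to move; the robot and the scene stay as the last step left them, time stands still between calls to the robot, and variables do not carry over. Pictures are saved under pics/ and viewed, and the job is handed in when it is done.

Besides the shell and the picture viewer there is one more tool, called by a JSON object that holds its "api" and its "payload". servo_tool: Moves the arm, as the interface text tells. Its arguments: {"type":"object","properties":{"commands":{"type":"array","items":{"type":"array","items":{"type":"array","items":{"type":"number"}}}},"force":{"type":"number"}},"required":["commands"]}

```bash
mkdir -p pics; ls; python3 - <<'E'
from bench import r
import cv2,numpy as np
s=r.sense();print(s)
for n in("scene","side","wrist"):
    c=r.calibration(n);p,d=r.snapshot(n)
    np.savez(f"{n}0.npz",p=p,d=d,K=[c['fx'],c['fy'],c['cx'],c['cy']],T=c['pose'])
    cv2.imwrite(f"pics/{n}0.png",p[:,:,::-1]);print(n,c['fx'],np.round(c['pose'],3).tolist())
E
```

```text
pics
{'time': 0.0, 'joint_pos': array([-4.89299386e+00,  7.51691883e+00,  8.53295767e+01, -3.38860945e-04,
        8.72592486e+01, -4.89282590e+00]), 'qd': array([ 0.04262029, -0.08028317,  0.02664597, -0.07306839, -0.03956769,
       -0.05778804]), 'joint_efforts': array([-1.90700346e-03, -5.69404185e+01, -5.00557995e+01, -2.19391650e-04,
        1.44415747e-02,  7.24149572e-05]), 'tool_pos': array([5.99460442e+02, 6.70574912e-02, 2.30222680e+02]), 'tcp_rot': array([175.29055334,  89.89425526, 175.2904019 ]), 'ft_force': array([ 1.03398602,  0.60350354, -0.11263844]), 'wrist_torque': array([-0.00330964,  0.01563823, -0.00016027]), 'finger_gap': 85.14698656109513}
scene 461.5288033372069 [[-0.481, 0.563, -0.672, 1246.888], [0.877, 0.289, -0.385, 407.866], [-0.022, -0.774, -0.632, 680.386], [0.0, 0.0, 0.0, 1.0]]
side 388.72369703508343 [[0.851, -0.403, 0.337, 288.373], [-0.525, -0.664, 0.532, -423.494], [0.009, -0.63, -0.776, 727.49], [0.0, 0.0, 0.0, 1.0]]
wrist 307.4659818833103 [[1.0, 0.002, -0.002, 599.264], [0.001, -0.946, -0.325, 85.145], [-0.002, 0.325, -0.946, 372.785], [0.0, 0.0, 0.0, 1.0]]
```

View pics/scene0.png

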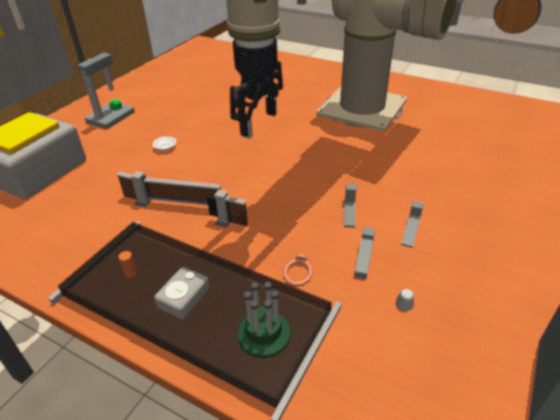

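View pics/side0.png

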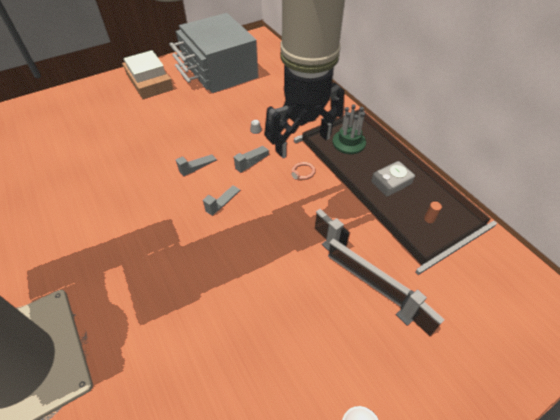

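View pics/wrist0.png

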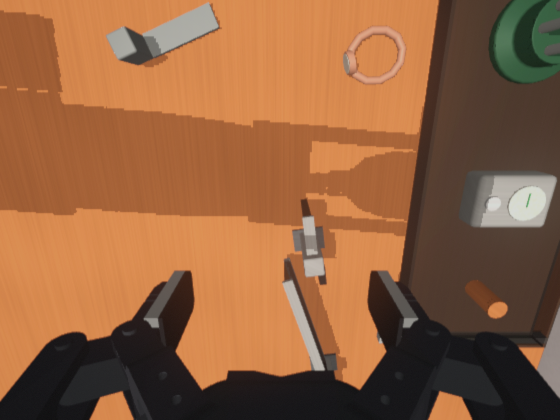

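Scene view: the gate spans about (125,190)–(240,215), and the three tabbed candidates are at (350,205), (413,222) and (366,252). Next I'll project the depth and zoom in on both.

```bash
cat > h.py <<'E'
import numpy as np,cv2
def load(n):
    z=np.load(n+'.npz');return z['p'],z['d'],z['K'],z['T']
def cloud(d,K,T):
    v,u=np.mgrid[:d.shape[0],:d.shape[1]]
    P=np.stack([(u-K[2])/K[0]*d,(v-K[3])/K[1]*d,d],-1)
    return P@T[:3,:3].T+T[:3,3]
def ray(u,v,K,T,z):
    q=T[:3,:3]@np.array([(u-K[2])/K[0],(v-K[3])/K[1],1]);return T[:3,3]+q*(z-T[2,3])/q[2]
E
python3 - <<'E'
from h import *
for n in("scene0","side0"):
    p,d,K,T=load(n);W=cloud(d,K,T)
    x0,y0,x1,y1=((330,170,440,290) if n=="scene0" else (165,110,285,220))
    cv2.imwrite(f"pics/{n}_w.png",cv2.resize(p[y0:y1,x0:x1,::-1],None,fx=5,fy=5,interpolation=cv2.INTER_CUBIC))
    # objects above table in workspace
    m=(d>0)&(W[...,2]>3)&(W[...,2]<120)&(W[...,0]>380)&(W[...,0]<760)&(W[...,1]>-200)&(W[...,1]<420)
    nl,L,st,_=cv2.connectedComponentsWithStats(m.astype(np.uint8))
    for i in range(1,nl):
        if st[i,4]>60:
            q=W[L==i];print(n,st[i],q.min(0).round(),q.max(0).round(),np.median(q,0).round())
# topdown height map
H=np.zeros((700,500),np.float32)
for n in("scene0","side0","wrist0"):
    p,d,K,T=load(n);W=cloud(d,K,T)[d>0]
    m=(W[:,2]<110)&(W[:,2]>-20);W=W[m]
    i=np.round(W[:,1]+250).astype(int);j=np.round(W[:,0]-330).astype(int)
    ok=(i>=0)&(i<700)&(j>=0)&(j<500)
    np.maximum.at(H,(i[ok],j[ok]),W[ok,2])
cv2.imwrite("pics/top0.png",np.clip(H*3,0,255).astype(np.uint8)[50:650])
E
```

```text
scene0 [ 176  181   72   45 1809] [ 601. -200.    3.] [658. -27.  80.] [635. -95.  46.]
scene0 [344 184  12  43 454] [437. 126.   3.] [534. 182.  47.] [467. 149.   7.]
scene0 [401 200  23  47 534] [431. 276.   3.] [532. 310.  46.] [473. 293.  15.]
scene0 [354 227  21  52 636] [558. 212.   3.] [661. 256.  47.] [613. 235.  26.]
scene0 [283 254  29  32 358] [669. 105.   3.] [759. 162.  35.] [696. 131.   9.]
scene0 [396 289  18  22 307] [644. 322.   3.] [694. 354.  34.] [686. 339.  22.]
scene0 [331 301  10  13  62] [740. 229.   4.] [760. 241.  19.] [750. 237.  16.]
side0 [247 118  16  17 169] [652. 322.   3.] [709. 388.  36.] [672. 333.  15.]
side0 [ 292  133  124  123 1012] [ 731. -200.    3.] [760. 259.  41.] [759. -18.  24.]
side0 [232 140  37  36 587] [554. 196.   3.] [674. 296.  50.] [595. 226.  24.]
side0 [172 144  47  42 591] [406. 253.   3.] [536. 391.  51.] [463. 285.  13.]
side0 [283 160  34  24 299] [647.  96.   3.] [737. 172.  28.] [691. 129.   9.]
side0 [201 181  42  37 644] [418. 114.   3.] [540. 217.  50.] [473. 149.   8.]
side0 [ 306  209   71   74 1850] [ 600. -200.    3.] [710.  18.  82.] [ 625. -110.   49.]
```

View pics/scene0_w.png

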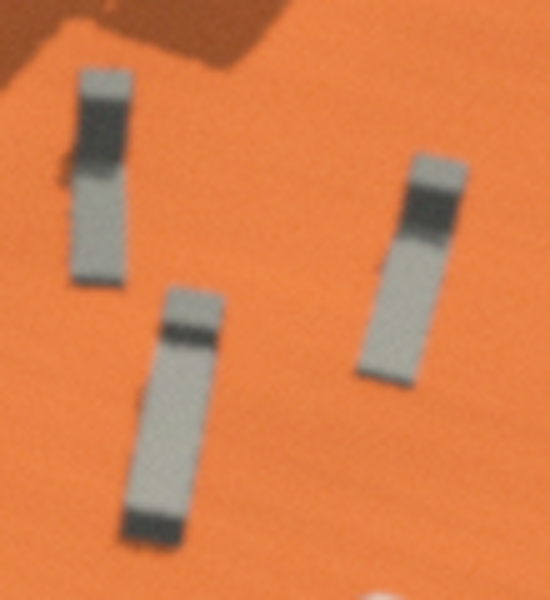

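View pics/side0_w.png

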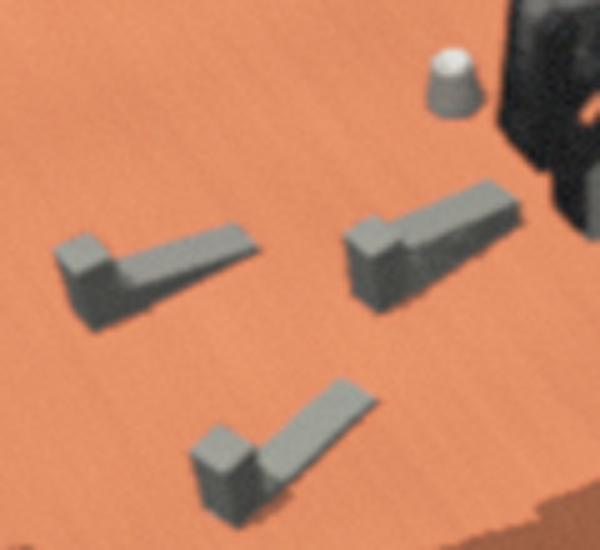

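View pics/top0.png

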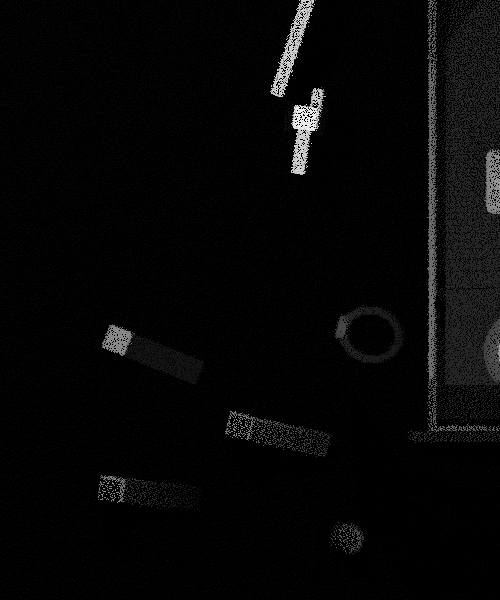

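The height profile says (431..532, 276..310) is the wedge: it is sloped, with a thin nose. I'll verify that and measure the wedge and gate.

```bash
python3 - <<'E'
from h import *
# wedge profile
for nm,(xa,xb,ya,yb) in dict(A=(420,545,110,195),C=(420,545,265,320),B=(545,670,200,262)).items():
  for n in("scene0","side0"):
    p,d,K,T=load(n);W=cloud(d,K,T)[d>0]
    m=(W[:,0]>xa)&(W[:,0]<xb)&(W[:,1]>ya)&(W[:,1]<yb);q=W[m]
    top=q[(q[:,2]>41)&(q[:,2]<50)]
    t=cv2.minAreaRect(top[:,:2].astype(np.float32))
    b=q[(q[:,2]>3.5)]
    rr=cv2.minAreaRect(b[:,:2].astype(np.float32))
    c=t[0]; dirs=b[:,:2].mean(0)-c; dirs/=np.linalg.norm(dirs)
    s=(q[:,:2]-c)@dirs; l=(q[:,:2]-c)@np.array([-dirs[1],dirs[0]])
    prof=[np.round(np.median(q[(abs(l)<7)&(abs(s-k)<4),2]),1) for k in range(-8,96,8)]
    print(nm,n,'tab',np.round(t[0],1),np.round(t[1],1),round(t[2],1),'all',np.round(rr[0],1),np.round(rr[1],1),round(rr[2],1));print(prof)
H=np.zeros((400,400),np.float32)
for n in("scene0","side0","wrist0"):
    p,d,K,T=load(n);W=cloud(d,K,T)[d>0]
    m=(W[:,2]<95)&(W[:,2]>5);W=W[m]
    i=np.round(W[:,1]+380).astype(int);j=np.round(W[:,0]-500).astype(int)
    ok=(i>=0)&(i<400)&(j>=0)&(j<400)
    np.maximum.at(H,(i[ok],j[ok]),W[ok,2])
H=cv2.dilate(H,np.ones((2,2)))
cv2.imwrite("pics/top1.png",cv2.resize(np.clip(H*3,0,255).astype(np.uint8)[:400,:300],None,fx=1.5,fy=1.5))
p,d,K,T=load("scene0");a=cv2.resize(p[160:240,105:265,::-1],None,fx=5,fy=5,interpolation=cv2.INTER_CUBIC)
cv2.imwrite("pics/gs.png",a)
p,d,K,T=load("side0");a=cv2.resize(p[200:340,300:450,::-1],None,fx=4,fy=4,interpolation=cv2.INTER_CUBIC)
cv2.imwrite("pics/gd.png",a)
E
```

```text
A scene0 tab [449.9 139.5] [23.  20.3] 22.4 all [489.1 147.9] [98.9 44.5] 28.1
[np.float64(44.7), np.float64(44.4), np.float64(26.5), np.float64(5.0), np.float64(5.2), np.float64(5.0), np.float64(5.5), np.float64(5.5), np.float64(5.5), np.float64(5.4), np.float64(4.8), np.float64(5.1), np.float64(1.9)]
A side0 tab [445.5 138.7] [22.1 26. ] 22.0 all [482.1 152.5] [ 84.4 122.6] 89.8
[np.float64(27.7), np.float64(46.8), np.float64(46.9), np.float64(7.7), np.float64(8.6), np.float64(8.3), np.float64(8.3), np.float64(7.0), np.float64(7.6), np.float64(7.6), np.float64(7.2), np.float64(7.8), np.float64(7.0)]
C scene0 tab [442.4 288.7] [22.  24.5] 3.8 all [481.4 292.9] [101.2  24.1] 6.2
[np.float64(44.3), np.float64(44.5), np.float64(34.9), np.float64(18.9), np.float64(17.2), np.float64(15.3), np.float64(14.0), np.float64(11.8), np.float64(10.7), np.float64(8.2), np.float64(7.3), np.float64(5.7), np.float64(0.3)]
C side0 tab [439.9 288.5] [22.  24.5] 8.5 all [482.5 291. ] [123.9  52.4] 0.7
[np.float64(34.5), np.float64(47.9), np.float64(46.1), np.float64(21.1), np.float64(14.4), np.float64(16.4), np.float64(14.6), np.float64(11.6), np.float64(10.2), np.float64(7.4), np.float64(6.1), np.float64(4.2), np.float64(3.1)]
B scene0 tab [570.9 225.7] [24.1 23.5] 11.1 all [609.4 234.4] [103.3  24. ] 12.5
[np.float64(44.5), np.float64(43.9), np.float64(39.6), np.float64(32.0), np.float64(30.8), np.float64(28.6), np.float64(26.7), np.float64(25.5), np.float64(24.2), np.float64(22.0), np.float64(20.1), np.float64(19.7), np.float64(10.1)]
B side0 tab [568.2 225.1] [21.9 26.5] 11.1 all [606.9 228. ] [ 56.4 123.2] 89.0
[np.float64(33.1), np.float64(48.0), np.float64(46.1), np.float64(32.0), np.float64(24.0), np.float64(23.5), np.float64(17.3), np.float64(18.0), np.float64(12.8), np.float64(14.6), np.float64(9.1), np.float64(4.6), np.float64(2.7)]
```

View pics/top1.png

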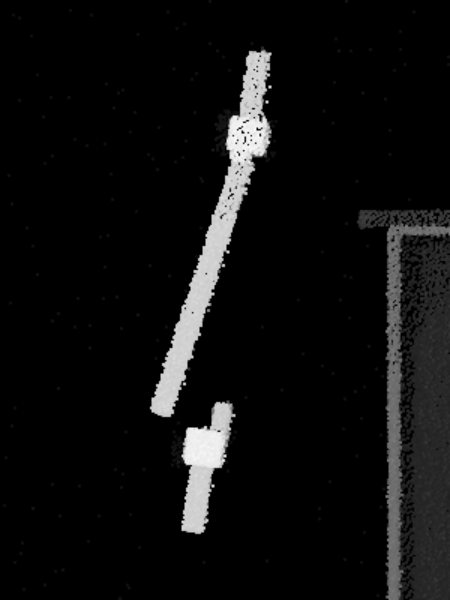

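View pics/gs.png

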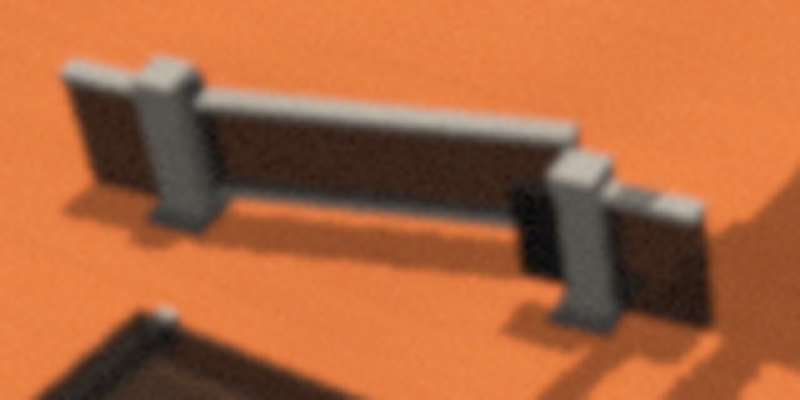

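View pics/gd.png

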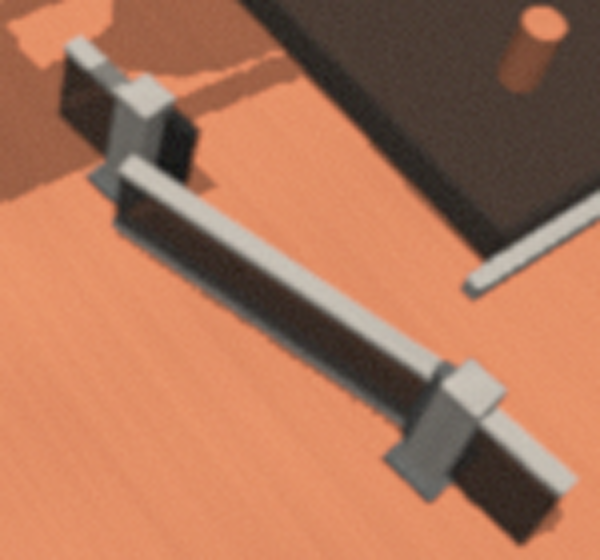

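```bash
python3 - <<'E'
from h import *
for n in("scene0","side0","wrist0"):
    p,d,K,T=load(n);W=cloud(d,K,T)
    bx=(d>0)&(W[...,0]>570)&(W[...,0]<720)&(W[...,1]>-400)&(W[...,1]<0)
    if n=="wrist0": bx&=(W[...,2]<85)
    def rep(nm,m):
        q=W[m][:,:2].astype(np.float32)
        if len(q)<8: print(n,nm,len(q));return
        t=cv2.minAreaRect(q);
        b=cv2.boxPoints(t); print(n,nm,len(q),'c',np.round(t[0],1),np.round(t[1],1),round(t[2],2))
        if max(t[1])>60:
            v=cv2.fitLine(q,cv2.DIST_L2,0,.01,.01).ravel();print('   line',np.round(v,4),'ang',np.degrees(np.arctan2(v[1],v[0])).round(2),'box',np.round(b,1).tolist())
    z=W[...,2]; y=W[...,1]
    m=bx&(z>73)&(z<84)
    rep('postH',m&(y<-200)); rep('postF',m&(y>-200))
    m=bx&(z>63)&(z<72)
    g=m&(y>-270)&(y<-104); rep('gate',g)
    rep('panH',m&(y<-312)); rep('panF',m&(y>-66))
E
```

```text
scene0 postH 78 c [ 665.3 -288.5] [30.4 24.5] 80.24
scene0 postF 76 c [637.4 -83.7] [23.3 22.9] 10.98
scene0 gate 360 c [ 634.3 -187.5] [ 53.9 167. ] 4.63
   line [ 2.801000e-01 -9.600000e-01  6.344996e+02 -1.824810e+02] ang -73.74 box [[600.5999755859375, -106.4000015258789], [614.0999755859375, -272.8999938964844], [667.9000244140625, -268.5], [654.4000244140625, -102.0]]
scene0 panH 61 c [ 671.4 -329.5] [15.7 34.4] 7.89
scene0 panF 92 c [631.7 -47. ] [16.9 38.7] 6.31
side0 postH 184 c [ 662.3 -286.6] [21.5 79.9] 9.48
   line [ 2.941000e-01 -9.558000e-01  6.611852e+02 -2.894952e+02] ang -72.9 box [[645.0999755859375, -248.89999389648438], [658.2000122070312, -327.79998779296875], [679.5, -324.20001220703125], [666.2999877929688, -245.39999389648438]]
side0 postF 109 c [633.5 -83.2] [22.5 22.3] 8.13
side0 gate 598 c [ 632.5 -188.2] [ 50.  166.3] 5.04
   line [ 2.780000e-01 -9.606000e-01  6.332781e+02 -1.894763e+02] ang -73.86 box [[600.2999877929688, -107.5999984741211], [614.9000244140625, -273.20001220703125], [664.7000122070312, -268.79998779296875], [650.0999755859375, -103.19999694824219]]
side0 panH 145 c [ 669.  -328.7] [13.4 34. ] 8.59
side0 panF 90 c [629.5 -46.9] [12.7 38.2] 7.92
wrist0 postH 0
wrist0 postF 386 c [635.  -81.9] [21.9 22.4] 7.98
wrist0 gate 1028 c [ 627.8 -170.1] [ 50.4 133.3] 1.9
   line [ 2.760000e-01 -9.612000e-01  6.268574e+02 -1.633182e+02] ang -73.98 box [[600.5, -104.30000305175781], [604.9000244140625, -237.5], [655.2000122070312, -235.89999389648438], [650.7999877929688, -102.5999984741211]]
wrist0 panH 0
wrist0 panF 392 c [629.9 -46.5] [11.9 39.7] 8.08
```

The wedge is C. Its tab centre is about (441.5, 288.6) and its yaw about 5.5°. The shut gate's frame has yaw 8.1°, with wedge_spot near (639.5, -140.8). I'll move above the tab and turn the jaws across its width.

{"api": "servo_tool", "payload": {"commands": [[[0,8,29,-15.8,-60,0,0],[0,8,29,-15.8,-60,0,0],[0,8,29,-15.8,-60,0,0],[0,8,29,-15.8,-60,0,0],[0,8,29,-15.8,-60,0,0],[0,8,29,-15.8,-60,0,0],[0,8,29,-15.8,-60,0,0],[0,8,29,-15.8,-60,0,0]]]}}

```text
time: 0.95
tool_pos: [438.3, 293.2, 149.3]
tcp_rot: [121.9, 89.8, -177.6]
ft_force: [0.2, 0.3, -0.6]
finger_gap: 85.6
```

{"api": "servo_tool", "payload": {"commands": [[[0,0,0,0,-35.5,0,0],[0,0,0,0,-35.5,0,0],[0,0,0,0,-35.5,0,0],[0,0,0,0,-35.5,0,0],[0,0,0,0,-35.5,0,0],[0,0,0,0,-35.5,0,0]]]}}

```text
time: 1.55
tool_pos: [442.3, 289.6, 151.3]
tcp_rot: [166.7, 90.0, -98.1]
ft_force: [-0.1, 0.0, -0.4]
finger_gap: 85.7
```

```bash
cat >> h.py <<'E'
def axes(s):
    from scipy.spatial.transform import Rotation as Ro
    return Ro.from_euler('xyz',s['tcp_rot'],degrees=True).as_matrix()
def shot(r,n,f):
    c=r.calibration(n);p,d=r.snapshot(n)
    np.savez(f+".npz",p=p,d=d,K=[c['fx'],c['fy'],c['cx'],c['cy']],T=c['pose'])
    cv2.imwrite(f"pics/{f}.png",p[:,:,::-1])
E
python3 - <<'E'
from bench import r
from h import *
s=r.sense();print(s['time'],s['tool_pos'],axes(s).round(4),s['joint_pos'].round(1),s['ft_force'].round(1))
shot(r,"wrist","w1")
p,d,K,T=load("w1");W=cloud(d,K,T);z=W[...,2]
q=W[(d>0)&(z>41)&(z<49)&(W[...,0]<480)&(W[...,0]>410)&(W[...,1]>260)&(W[...,1]<320)]
t=cv2.minAreaRect(q[:,:2].astype(np.float32));print(len(q),t)
q=W[(d>0)&(z>2.5)&(z<49)&(W[...,0]<560)&(W[...,0]>410)&(W[...,1]>260)&(W[...,1]<325)]
t=cv2.minAreaRect(q[:,:2].astype(np.float32));print(len(q),t)
E
```

```text
1.55 [442.25994333 289.55168125 151.26883854] [[-0.000e+00 -9.958e-01 -9.140e-02]
 [-2.000e-04 -9.140e-02  9.958e-01]
 [-1.000e+00  0.000e+00 -2.000e-04]] [ 27.7  -0.6 102.1  -0.   78.5 -67.6] [-0.1  0.  -0.4]
702 ((439.7049255371094, 290.25946044921875), (22.046859741210938, 24.03436279296875), 6.099292278289795)
2281 ((478.8360900878906, 294.51104736328125), (100.97566223144531, 24.047521591186523), 6.19433069229126)
```

View pics/w1.png

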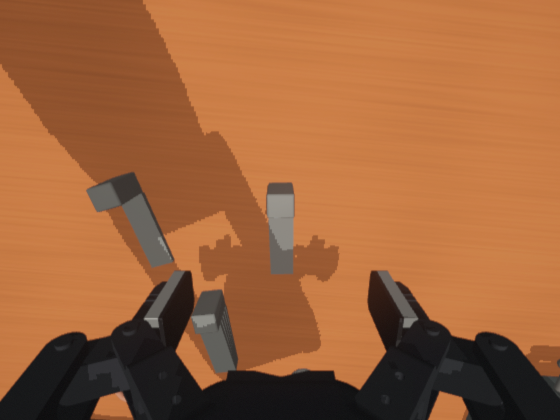

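The wrist view shows the wedge with its tab at pixel (281,200) and its nose at (282,272), centred under the open jaws. Going down to grip.

{"api": "servo_tool", "payload": {"commands": [[[0,5,0.2,0,-0.8,0,0],[0,10,0.2,0,-0.8,0,0],[0,13,0.2,0,-0.8,0,0],[0,14.1,0.2,0,-0.8,0,0],[0,14.1,0.2,0,-0.8,0,0],[0,14.1,0.2,0,-0.8,0,0]]]}}

```text
time: 2.2
tool_pos: [441.4, 290.5, 12.1]
tcp_rot: [-68.4, 89.9, 27.9]
ft_force: [0.0, 0.4, 0.5]
finger_gap: 85.5
```

{"api": "servo_tool", "payload": {"commands": [[[255,0,0,0,0,0,0],[255,0,0,0,0,0,0],[255,0,0,0,0,0,0],[255,0,0,0,0,0,0],[255,0,0,0,0,0,0],[255,0,0,0,0,0,0],[255,0,0,0,0,0,0]]], "force": 60}}

```text
time: 2.9
tool_pos: [440.5, 290.1, 11.0]
tcp_rot: [-66.9, 89.9, 29.4]
ft_force: [-1.9, -1.2, 5.4]
finger_gap: 23.4
```

{"api": "servo_tool", "payload": {"commands": [[[255,-3,0,0,0,0,0],[255,-7,0,0,0,0,0],[255,-9,0,0,0,0,0],[255,-9,0,0,0,0,0],[255,-9,0,0,0,0,0]]]}}

```text
time: 3.4
tool_pos: [440.0, 289.8, 100.0]
tcp_rot: [-65.0, 90.0, 31.3]
ft_force: [-1.1, 0.4, -1.6]
finger_gap: 23.4
```

```bash
python3 - <<'E'
from bench import r
from h import *
s=r.sense();R=axes(s);print(s['time'],s['tool_pos'],R.round(4),s['joint_pos'].round(1),s['ft_force'].round(1),s['finger_gap'])
print(R.T@(np.array([506.8,-159.7,101])-s['tool_pos']))
shot(r,"wrist","w2"); shot(r,"side","s2")
E
```

```text
3.4 [439.97816259 289.81649536 100.04863217] [[ 2.000e-04 -9.940e-01 -1.097e-01]
 [ 1.000e-04 -1.097e-01  9.940e-01]
 [-1.000e+00 -3.000e-04  1.000e-04]] [ 27.8   2.1 105.    0.   72.8 -68.5] [-1.1  0.4 -1.6] 23.363262877313595
[  -1.00069439  -17.10649606 -454.13380083]
```

View pics/w2.png

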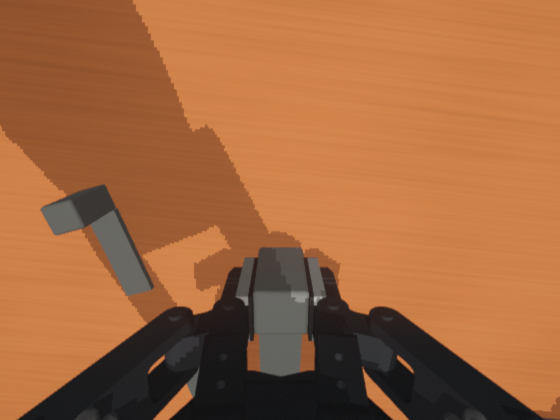

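View pics/s2.png

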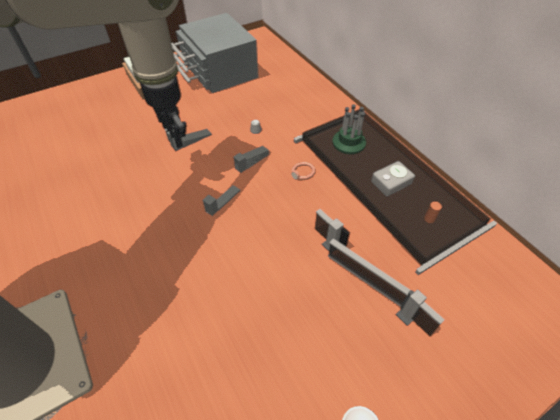

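The wedge hangs level in the grip, tab at pixel (280,290). Carrying it to in front of the gate.

{"api": "servo_tool", "payload": {"commands": [[[255,0,-0.3,-5,-0.5,0,0],[255,0,-0.5,-10,-1,0,0],[255,0,-0.8,-15,-1.8,0,0],[255,0,-1,-20,-1.8,0,0],[255,0,-1.2,-25,-1.8,0,0],[255,0,-1.4,-30,-1.8,0,0],[255,0,-1.6,-35,-1.8,0,0],[255,0,-1.7,-39,-1.8,0,0]]]}}

```text
time: 4.3
tool_pos: [498.5, -98.3, 98.5]
tcp_rot: [71.7, 89.9, 169.8]
ft_force: [1.1, -0.5, -0.7]
finger_gap: 23.3
```

{"api": "servo_tool", "payload": {"commands": [[[255,0,0,-3.5,0,0,0],[255,0,0,-6.4,0,0,0],[255,0,0,-6.4,0,0,0],[255,0,0,-6.4,0,0,0]]]}}

```text
time: 4.7
tool_pos: [507.5, -159.2, 98.5]
tcp_rot: [53.8, 89.8, 151.8]
ft_force: [0.3, 0.4, 0.0]
finger_gap: 23.3
```

```bash
python3 - <<'E'
from bench import r
from h import *
s=r.sense();R=axes(s);print(s['time'],s['tool_pos'],R.round(4),s['joint_pos'].round(1),s['ft_force'].round(1),s['finger_gap'])
print(R.T@(np.array([506.8,-159.7,11])-s['tool_pos']))
shot(r,"wrist","w3")
E
```

```text
4.7 [ 507.49323465 -159.24657757   98.46606023] [[-0.003  -0.9903 -0.1392]
 [ 0.0016 -0.1392  0.9903]
 [-1.      0.0027  0.002 ]] [ -23.     3.2  104.1    0.    72.9 -121. ] [0.3 0.4 0. ] 23.26518955205318
[87.46689885  0.51200599 -0.52660609]
```

View pics/w3.png

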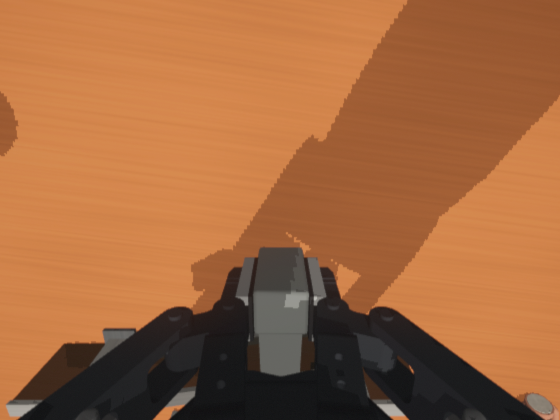

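Held square (tool yaw 8.0°), with the gate ahead at the bottom of the view. Lowering to the ledge.

{"api": "servo_tool", "payload": {"commands": [[[255,4,0,0,0,0,0],[255,7.5,0,0,0,0,0],[255,8.5,0,0,0,0,0],[255,8.75,0,0,0,0,0],[255,8.75,0,0,0,0,0],[255,8.75,0,0,0,0,0]]]}}

```text
time: 5.35
tool_pos: [509.4, -159.0, 13.7]
tcp_rot: [-116.9, 89.9, -18.8]
ft_force: [0.0, -0.6, 0.0]
finger_gap: 23.4
```

```bash
python3 - <<'E'
from bench import r
from h import *
s=r.sense();R=axes(s);print(s['time'],s['tool_pos'],R.round(4),s['ft_force'].round(1),s['finger_gap'])
shot(r,"side","s3");shot(r,"scene","c3")
for n,(x0,y0,x1,y1) in dict(s3=(230,200,450,350),c3=(105,130,285,240)).items():
    p,d,K,T=load(n);cv2.imwrite(f"pics/{n}z.png",cv2.resize(p[y0:y1,x0:x1,::-1],None,fx=3.6,fy=3.6,interpolation=cv2.INTER_CUBIC))
E
```

```text
5.35 [ 509.41149242 -159.03011137   13.7499364 ] [[ 1.100e-03 -9.899e-01 -1.417e-01]
 [-4.000e-04 -1.417e-01  9.899e-01]
 [-1.000e+00 -1.100e-03 -5.000e-04]] [ 0.  -0.6  0. ] 23.356517755262594
```

View pics/s3z.png

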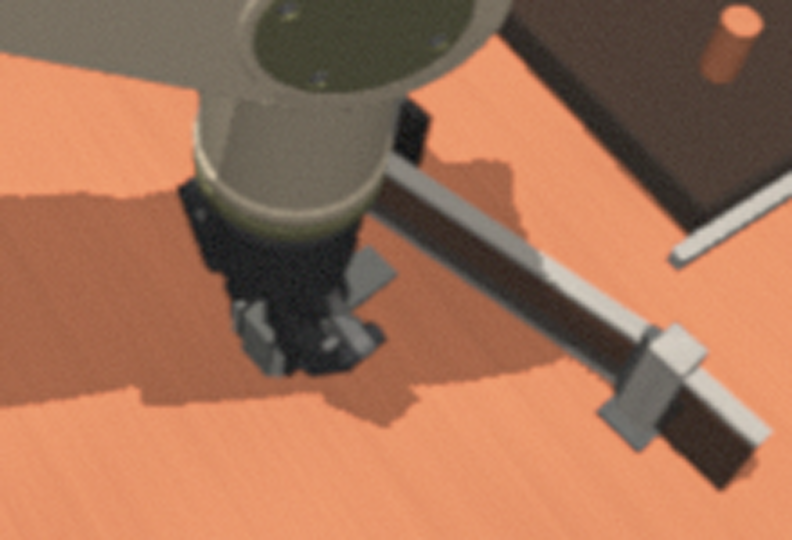

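View pics/c3z.png

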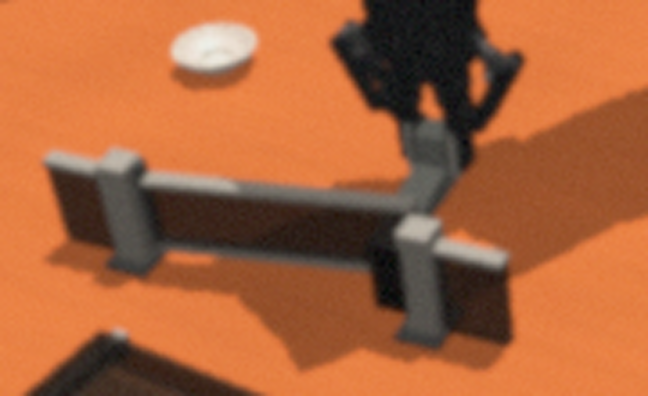

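{"api": "servo_tool", "payload": {"commands": [[[255,0.1,0,0,0,0,0],[255,0.2,0,0,0,0,0],[255,0.2,0,0,0,0,0],[255,0.2,0,0,0,0,0]]]}}

```text
time: 5.85
tool_pos: [508.7, -159.4, 10.8]
tcp_rot: [-107.6, 90.0, -9.5]
ft_force: [0.7, 0.4, -0.2]
finger_gap: 23.2
```

{"api": "servo_tool", "payload": {"commands": [[[255,0.1,0,0,0,0,0],[255,0.1,0,0,0,0,0],[255,0.1,0,0,0,0,0]]]}}

```text
time: 6.15
tool_pos: [508.9, -159.4, 10.7]
tcp_rot: [47.8, 90.0, 145.9]
ft_force: [-4.6, 1.8, 9.1]
finger_gap: 23.3
```

The wedge is touching the ledge at 9 N. I'll release briefly so it settles flat, then take a picture to check squareness.

{"api": "servo_tool", "payload": {"commands": [[[130,0,0,0,0,0,0],[130,0,0,0,0,0,0],[130,-0.1,0,0,0,0,0],[130,-0.1,0,0,0,0,0]]]}}

```text
time: 6.55
tool_pos: [508.8, -159.3, 10.8]
tcp_rot: [-157.1, 90.0, -59.0]
ft_force: [0.3, 0.4, 0.1]
finger_gap: 41.9
```

{"api": "servo_tool", "payload": {"commands": [[[255,0,0,0,0,0,0],[255,0,0,0,0,0,0],[255,0,0,0,0,0,0],[255,0,0,0,0,0,0]]], "force": 50}}

```text
time: 6.95
tool_pos: [508.8, -159.3, 10.9]
tcp_rot: [-112.6, 90.0, -14.5]
ft_force: [0.6, 0.8, 0.1]
finger_gap: 23.3
```

```bash
python3 - <<'E'
from bench import r
from h import *
s=r.sense();R=axes(s);print(s['time'],s['tool_pos'],R.round(4),s['ft_force'].round(1),s['finger_gap'])
x=np.array([np.cos(np.radians(8.1)),np.sin(np.radians(8.1)),0]);y=np.array([-x[1],x[0],0])
sp=np.array([639.5,-140.8,0]);e=s['tool_pos']-sp;print('tool in spot frame',e@x,e@y)
shot(r,"scene","c4")
p,d,K,T=load("c4");W=cloud(d,K,T)-sp
X=W@x;Y=W@y;z=W[...,2]
m=(d>0)&(z>2.5)&(z<16)&(X>-110)&(X<-22)&(abs(Y)<30)
q=np.c_[X[m],Y[m]].astype(np.float32);print(len(q),cv2.minAreaRect(q))
E
```

```text
6.95 [ 508.84234387 -159.34733264   10.87953413] [[ 2.000e-04 -9.900e-01 -1.409e-01]
 [-1.000e-04 -1.409e-01  9.900e-01]
 [-1.000e+00 -2.000e-04 -1.000e-04]] [0.6 0.8 0.1] 23.28601196737628
tool in spot frame -131.96751265209667 0.047526614790373206
55 ((-95.37124633789062, 0.5881118774414062), (25.146533966064453, 28.867816925048828), 89.91114044189453)
```

{"api": "servo_tool", "payload": {"commands": [[[255,0,-0.8,0,0,0,0],[255,0,-1.6,0,0,0,0],[255,0,-2.4,0,0,0,0],[255,0,-3.2,0,0,0,0],[255,0,-4,0,0,0,0],[255,0,-4.8,0,0,0,0],[255,0,-5.4,0,0,0,0],[255,0,-6,0,0,0,0]]]}}

```text
time: 7.8
tool_pos: [568.4, -150.7, 10.8]
tcp_rot: [79.4, 90.0, 177.5]
ft_force: [-5.4, -0.1, 7.7]
finger_gap: 23.3
```

{"api": "servo_tool", "payload": {"commands": [[[255,0,-0.3,0,0,0,0],[255,0,-0.6,0,0,0,0],[255,0,-0.9,0,0,0,0],[255,0,-1,0,0,0,0],[255,0,-1,0,0,0,0]]]}}

```text
time: 8.3
tool_pos: [578.3, -149.4, 10.9]
tcp_rot: [84.6, 90.0, -177.3]
ft_force: [-4.0, 0.1, 5.4]
finger_gap: 23.4
```

```bash
cat > g.py <<'E'
from bench import r
from h import *
import sys
t=sys.argv[1]
s=r.sense();R=axes(s);print(s['time'],s['tool_pos'].round(1),'fwd',(-R[:,1]).round(4),s['ft_force'].round(1),s['finger_gap'].round(1))
x=np.array([np.cos(np.radians(8.1)),np.sin(np.radians(8.1)),0]);y=np.array([-x[1],x[0],0])
sp=np.array([639.5,-140.8,0]);e=s['tool_pos']-sp;print('tool in spot frame',e@x,e@y)
shot(r,"side","s"+t);shot(r,"scene","c"+t)
for n,(x0,y0,x1,y1) in {"s"+t:(230,200,450,350),"c"+t:(105,130,285,240)}.items():
    p,d,K,T=load(n);cv2.imwrite(f"pics/{n}z.png",cv2.resize(p[y0:y1,x0:x1,::-1],None,fx=3.6,fy=3.6,interpolation=cv2.INTER_CUBIC))
    W=cloud(d,K,T)-sp;X=W@x;Y=W@y;z=W[...,2]
    m=(d>0)&(z>62)&(z<73)&(Y>-130)&(Y<40)&(X>-30)&(X<30)
    q=np.c_[X[m],Y[m]].astype(np.float32)
    v=cv2.fitLine(q,cv2.DIST_HUBER,0,.01,.01).ravel()
    print(n,'gate ang',np.degrees(np.arctan2(-v[0],v[1]) if v[1]>0 else np.arctan2(v[0],-v[1])).round(2),'mid x at y0',(v[2]-v[3]*v[0]/v[1]).round(1),len(q))
    m=(d>0)&(z>2.5)&(z<10)&(X>6)&(X<80)&(abs(Y)<35)
    q=np.c_[X[m],Y[m]].astype(np.float32)
    if len(q)>5: print('  behind gate',len(q),cv2.minAreaRect(q),q.max(0))
E
python3 g.py 5
```

```text
Traceback (most recent call last):
  File "g.py", line 5, in <module>
    s=r.sense();R=axes(s);print(s['time'],s['tool_pos'].round(1),'fwd',(-R[:,1]).round(4),s['ft_force'].round(1),s['finger_gap'].round(1))
                                                                                                                 ^^^^^^^^^^^^^^^^^^^^^
AttributeError: 'float' object has no attribute 'round'
```

```bash
sed -i "s/s\['finger_gap'\].round(1)/s['finger_gap']/" g.py; python3 g.py 5
```

```text
8.3 [ 578.3 -149.4   10.9] fwd [ 0.99    0.1411 -0.    ] [-4.   0.1  5.4] 23.36232772401468
tool in spot frame -61.77016846096641 0.11594616226331425
s5 gate ang 1.65 mid x at y0 -2.4 434
  behind gate 137 ((62.947669982910156, -2.0029640197753906), (65.00091552734375, 34.18038558959961), 88.73426055908203) [79.85972  30.372534]
c5 gate ang 0.78 mid x at y0 3.0 371
  behind gate 95 ((40.32086181640625, -5.785087585449219), (65.56165313720703, 48.37125778198242), 12.361576080322266) [77.51936  24.251213]
```

View pics/c5z.png

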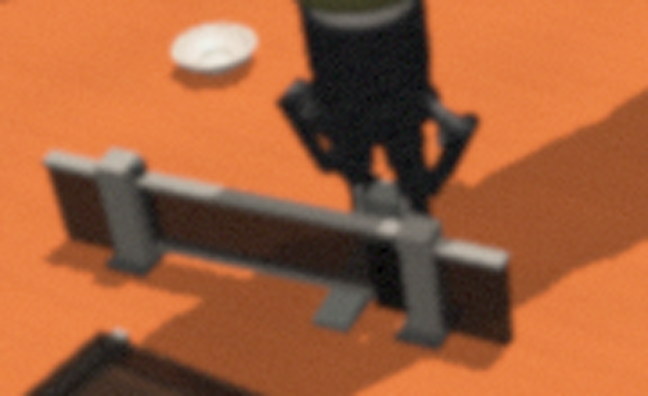

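The nose now shows behind the gate, at about (340,315) in the zoom, and the gate is nearly shut. Pushing in smaller steps.

{"api": "servo_tool", "payload": {"commands": [[[255,0,-0.2,0,0,0,0],[255,0,-0.4,0,0,0,0],[255,0,-0.5,0,0,0,0],[255,0,-0.5,0,0,0,0]]]}}

```text
time: 8.8
tool_pos: [583.0, -148.8, 10.8]
tcp_rot: [92.4, 90.0, -169.5]
ft_force: [-4.1, -0.7, 5.9]
finger_gap: 23.2
```

{"api": "servo_tool", "payload": {"commands": [[[255,0,-0.1,0,0,0,0],[255,0,-0.2,0,0,0,0],[255,0,-0.2,0,0,0,0]]]}}

```text
time: 9.1
tool_pos: [583.9, -148.7, 10.8]
tcp_rot: [84.5, 89.8, -177.4]
ft_force: [-11.4, -1.2, 10.5]
finger_gap: 23.4
```

{"api": "servo_tool", "payload": {"commands": [[[255,0,-0.1,0,0,0,0],[255,0,-0.1,0,0,0,0],[255,0,-0.1,0,0,0,0]]]}}

```text
time: 9.4
tool_pos: [584.2, -148.7, 10.8]
tcp_rot: [82.9, 89.8, -179.0]
ft_force: [-14.3, -1.7, 13.2]
finger_gap: 23.6
```

```bash
python3 g.py 6
```

```text
9.4 [ 584.2 -148.7   10.8] fwd [ 0.99    0.1408 -0.0039] [-14.3  -1.7  13.2] 23.579656838494905
tool in spot frame -55.845274844444056 0.014936948213019535
s6 gate ang 0.05 mid x at y0 1.7 429
  behind gate 125 ((65.08282470703125, -2.8087005615234375), (64.04693603515625, 29.715553283691406), 88.676513671875) [79.819534 29.087444]
c6 gate ang -0.22 mid x at y0 6.5 363
  behind gate 116 ((37.79377746582031, 7.471071243286133), (65.37773895263672, 45.403228759765625), 5.966842174530029) [72.29219  33.447803]
```

View pics/c6z.png

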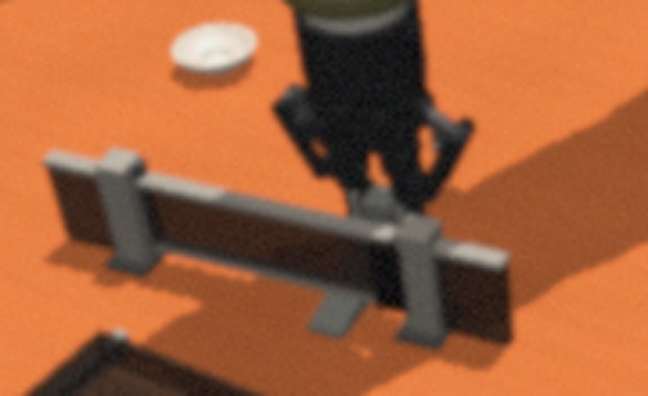

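{"api": "servo_tool", "payload": {"commands": [[[255,0,-0.1,0,0,0,0],[255,0,-0.15,0,0,0,0],[255,0,-0.15,0,0,0,0]]]}}

```text
time: 9.8
tool_pos: [584.7, -148.6, 10.8]
tcp_rot: [82.7, 89.7, -179.2]
ft_force: [-20.4, -2.2, 18.6]
finger_gap: 23.6
```

{"api": "servo_tool", "payload": {"commands": [[[130,0,0,0,0,0,0],[130,0,0,0,0,0,0],[110,0,0,0,0,0,0],[110,0,0,0,0,0,0]]]}}

```text
time: 10.2
tool_pos: [587.6, -147.9, 10.6]
tcp_rot: [-62.8, 90.0, 35.3]
ft_force: [0.4, 0.5, -0.0]
finger_gap: 48.4
```

```bash
python3 g.py 7
```

```text
10.2 [ 587.6 -147.9   10.6] fwd [9.900e-01 1.411e-01 2.000e-04] [ 0.4  0.5 -0. ] 48.35585865071621
tool in spot frame -52.352397697447216 0.26074305260588987
s7 gate ang -0.08 mid x at y0 2.2 419
  behind gate 137 ((64.87205505371094, -2.3188743591308594), (64.84162139892578, 29.745960235595703), 88.40544891357422) [79.73895  29.745255]
c7 gate ang -0.54 mid x at y0 7.0 362
  behind gate 119 ((32.787635803222656, -9.291259765625), (52.64542770385742, 65.63526153564453), 41.50141143798828) [73.28787  26.444967]
```

View pics/c7z.png

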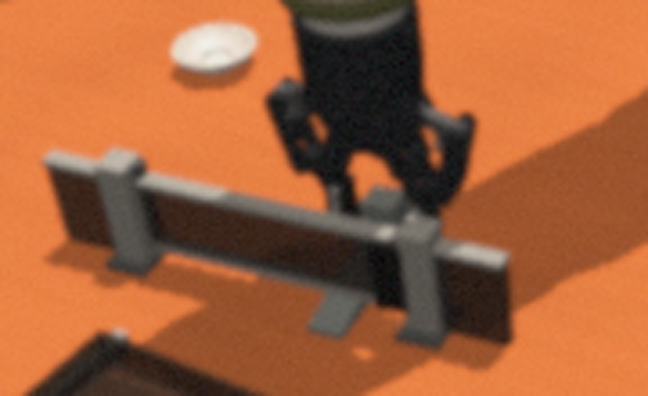

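The gate is shut (angle 0 within noise) and the wedge stayed in place after release. Next I'll lift off, go round behind the tab with shut fingers, and give a low confirming push.

{"api": "servo_tool", "payload": {"commands": [[[110,-3,0,0,0,0,0],[110,-6,0,0,0,0,0],[110,-8,0,0,0,0,0],[255,-8,3,0,0,0,0],[255,-8,5,0,0,0,0],[255,-8,5,0,0,0,0],[255,-8,5,0,0,0,0]]]}}

```text
time: 11.0
tool_pos: [538.1, -155.2, 91.0]
tcp_rot: [-103.9, 90.0, -5.8]
ft_force: [0.4, 0.2, 0.5]
finger_gap: 0.2
```

{"api": "servo_tool", "payload": {"commands": [[[255,3,0,0,0,0,0],[255,6,0,0,0,0,0],[255,7.8,0,0,0,0,0],[255,7.8,0,0,0,0,0],[255,7.8,0,0,0,0,0]]]}}

```text
time: 11.5
tool_pos: [538.5, -155.0, 12.9]
tcp_rot: [46.8, 90.0, 144.9]
ft_force: [0.3, -0.6, 0.3]
finger_gap: 0.0
```

```bash
python3 g.py 8;python3 - <<'E'
from bench import r
from h import *
shot(r,"wrist","w8")
E
```

```text
11.5 [ 538.5 -155.    12.9] fwd [ 9.900e-01  1.412e-01 -2.000e-04] [ 0.3 -0.6  0.3] 0.004053879285347959
tool in spot frame -102.03996953678087 0.17250882444495746
s8 gate ang -0.34 mid x at y0 2.4 495
  behind gate 134 ((64.8752670288086, 0.3630256652832031), (29.436073303222656, 68.77613067626953), 1.0024287700653076) [79.886734 34.503223]
c8 gate ang -0.8 mid x at y0 6.8 359
  behind gate 120 ((26.113292694091797, -4.535268783569336), (35.42200469970703, 54.69521713256836), 46.19222640991211) [51.56206  27.177313]
```

View pics/w8.png

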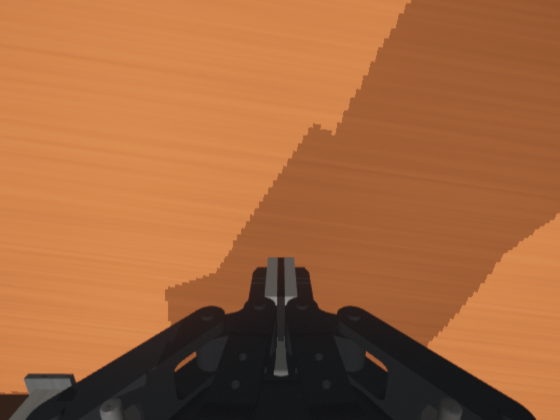

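View pics/s8z.png

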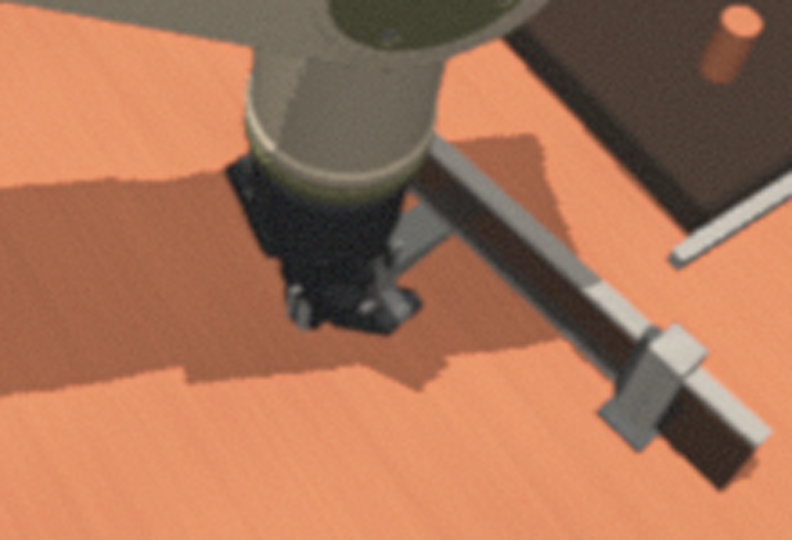

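{"api": "servo_tool", "payload": {"commands": [[[255,0.1,-0.6,0,0,0,0],[255,0.2,-1.2,0,0,0,0],[255,0.2,-1.7,0,0,0,0],[255,0.2,-2,0,0,0,0],[255,0.2,-2,0,0,0,0]]]}}

```text
time: 12.15
tool_pos: [558.3, -152.3, 10.9]
tcp_rot: [-113.9, 90.0, -15.8]
ft_force: [-0.5, 0.1, -0.3]
finger_gap: 0.0
```

{"api": "servo_tool", "payload": {"commands": [[[255,0,-0.1,0,0,0,0],[255,0,-0.2,0,0,0,0],[255,0,-0.2,0,0,0,0]]]}}

```text
time: 12.45
tool_pos: [559.7, -152.1, 10.8]
tcp_rot: [65.6, 90.0, 163.6]
ft_force: [-0.1, 0.6, 0.1]
finger_gap: 0.3
```

{"api": "servo_tool", "payload": {"commands": [[[255,0,-0.1,0,0,0,0],[255,0,-0.2,0,0,0,0],[255,0,-0.2,0,0,0,0]]]}}

```text
time: 12.75
tool_pos: [561.8, -151.8, 10.8]
tcp_rot: [-115.6, 90.0, -17.5]
ft_force: [-0.7, -0.5, 0.5]
finger_gap: -0.1
```

{"api": "servo_tool", "payload": {"commands": [[[255,0,-0.1,0,0,0,0],[255,0,-0.2,0,0,0,0],[255,0,-0.2,0,0,0,0]]]}}

```text
time: 13.05
tool_pos: [563.6, -151.5, 10.8]
tcp_rot: [81.5, 90.0, 179.6]
ft_force: [-0.3, -0.8, 0.2]
finger_gap: -0.1
```

{"api": "servo_tool", "payload": {"commands": [[[255,0,-0.1,0,0,0,0],[255,0,-0.15,0,0,0,0],[255,0,-0.15,0,0,0,0]]]}}

```text
time: 13.35
tool_pos: [563.7, -151.5, 10.7]
tcp_rot: [81.6, 89.8, 179.7]
ft_force: [-8.9, -1.1, 7.4]
finger_gap: 0.3
```

{"api": "servo_tool", "payload": {"commands": [[[255,0,-0.1,0,0,0,0],[255,0,-0.15,0,0,0,0],[255,0,-0.15,0,0,0,0]]]}}

```text
time: 13.65
tool_pos: [563.7, -151.5, 10.7]
tcp_rot: [81.4, 89.6, 179.5]
ft_force: [-18.1, -1.5, 13.9]
finger_gap: 0.0
```

{"api": "servo_tool", "payload": {"commands": [[[255,0,-0.1,0,0,0,0],[255,0,-0.1,0,0,0,0],[255,0,-0.1,0,0,0,0]]]}}

```text
time: 13.95
tool_pos: [563.9, -151.5, 10.7]
tcp_rot: [81.7, 89.6, 179.8]
ft_force: [-22.3, -1.3, 17.6]
finger_gap: 0.1
```

It holds at 22 N with almost no movement, so it's jammed. Backing off and checking.

{"api": "servo_tool", "payload": {"commands": [[[255,0,1.5,0,0,0,0],[255,0,4,0,0,0,0],[255,-4,6,0,0,0,0],[255,-8,9,4,0,0,0],[255,-12,11,8,0,0,0],[255,-16,11,12,0,0,0],[255,-20,11,16,0,0,0],[255,-20,11,16,0,0,0]]]}}

```text
time: 14.75
tool_pos: [436.3, -6.5, 213.7]
tcp_rot: [-97.9, 89.8, 0.2]
ft_force: [1.6, 0.4, 0.1]
finger_gap: 0.1
```

{"api": "servo_tool", "payload": {"commands": [[[255,0,0,5,0,0,0],[255,0,0,10,0,0,0],[255,0,0,10,0,0,0],[255,0,0,10,0,0,0]]]}}

```text
time: 15.15
tool_pos: [421.9, 92.1, 210.9]
tcp_rot: [-117.0, 90.0, -18.7]
ft_force: [0.4, 0.2, -0.5]
finger_gap: 0.0
```

```bash
python3 g.py 9; python3 - <<'E'
from h import *
x=np.array([np.cos(np.radians(8.1)),np.sin(np.radians(8.1)),0]);y=np.array([-x[1],x[0],0]);sp=np.array([639.5,-140.8,0])
for n in("c9","s9"):
    p,d,K,T=load(n);W=cloud(d,K,T)-sp;X=W@x;Y=W@y;z=W[...,2]
    m=(d>0)&(z>41)&(z<50)&(X>-90)&(X<-35)&(abs(Y)<30);q=np.c_[X[m],Y[m]].astype(np.float32)
    print(n,'tab',len(q),cv2.minAreaRect(q),'z',np.median(z[m]))
    print([(k,np.median(z[(d>0)&(abs(X-k)<3)&(abs(Y)<8)]).round(1)) for k in range(-40,-5,6)])
E
```

```text
15.15 [421.9  92.1 210.9] fwd [9.895e-01 1.446e-01 5.000e-04] [ 0.4  0.2 -0.5] 0.04995328537230725
tool in spot frame -182.5967588200329 261.2475944510041
s9 gate ang -0.25 mid x at y0 2.1 584
  behind gate 137 ((64.8968505859375, 0.042491912841796875), (69.65540313720703, 30.053586959838867), 89.8714370727539) [79.98722  34.901314]
c9 gate ang -0.75 mid x at y0 7.4 361
  behind gate 117 ((42.23646926879883, 4.884944915771484), (76.26414489746094, 29.99047088623047), 13.009885787963867) [76.014015 28.07953 ]
c9 tab 71 ((-53.58038330078125, 0.3811178207397461), (24.735408782958984, 24.390628814697266), 87.03995513916016) z 43.737559309823496
[(-40, np.float64(40.2)), (-34, np.float64(nan)), (-28, np.float64(nan)), (-22, np.float64(nan)), (-16, np.float64(nan)), (-10, np.float64(nan))]
s9 tab 132 ((-56.36812210083008, 0.14438533782958984), (24.905303955078125, 22.258684158325195), 88.3116226196289) z 46.48958083116787
[(-40, np.float64(20.6)), (-34, np.float64(20.7)), (-28, np.float64(18.7)), (-22, np.float64(18.1)), (-16, np.float64(15.9)), (-10, np.float64(15.5))]
  return _methods._mean(a, axis=axis, dtype=dtype,
  ret = ret.dtype.type(ret / rcount)
```

View pics/s9z.png

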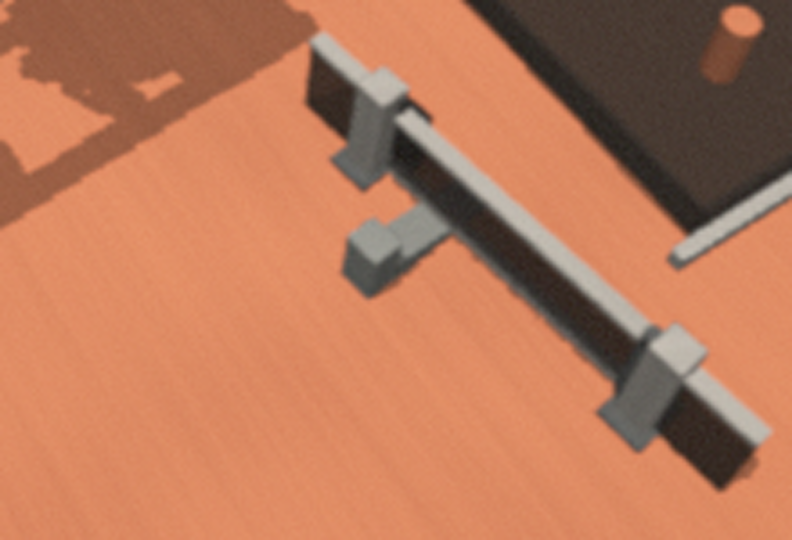

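View pics/c9z.png

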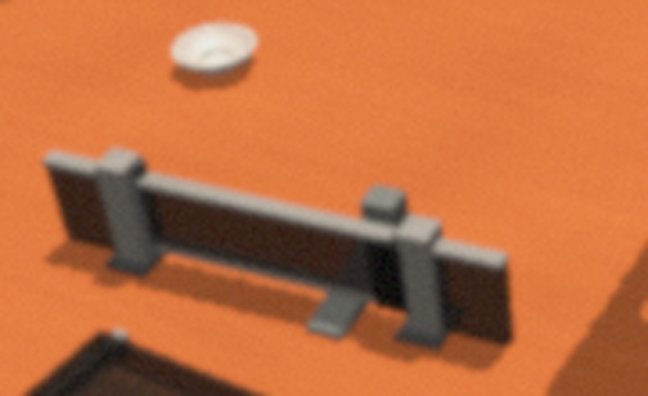

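The side view shows the gate shut in line with its posts. The wedge lies flat and square, tab at (372,260) and ramp running under the gate at (435,225). The scene view shows the nose behind it at (335,320). Handing in.

```bash
python3 -c "
from bench import r
print(r.hand_in(), r.sense()['time'])"
```

```text
the job is handed in; nothing more can be done
the job is handed in; nothing more can be done
```

The wedge is jammed flat under the gate about 45 mm from its free end, and the gate is shut against its stop. I handed in at about 15.3 s with the robot well clear.

- **What I did:** I picked the real wedge by its sloped height profile, gripped it by the tab and set it on the ledge square to the shut gate. I then pushed it in until the gate shut and it jammed at about 20 N, released it, and pushed again from behind with shut fingers. That second push reached 22 N and the wedge hardly moved.
- **Last checks:** The tab centre is about 55 mm before the near face, so the nose is about 34 mm past it. Its sideways offset is under 0.5 mm, and its top stands at tab height (43.7 and 46.5 mm in the two views), so it lies flat.
- **What disagreed:** The two cameras put the gate at -0.25° and -0.75°, which I read as shut within noise. They also differ by 3 to 5 mm in x and by about 3 mm in height. During the pushes the wrist also read 14 to 19 N upward; I didn't find out why, but it was gone on release.

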